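# Stand the fallen work-card stand back up against the riser

## Robot

A 6-joint arm with a two-finger parallel gripper is mounted at the origin on the work surface. World frame = base frame: x ahead of the robot, y to its left, z up, the work surface at z = 0. Lengths are in m, angles in rad, forces in N, time in s.
With the tool pointing down it reaches from about 0.35 to 0.875 m from the base axis. Payload 4.2 kg.
Tool frame: the origin (TCP) lies at the very end of the fingers, on their centre line; the grasp point (between the pads) lies 19 mm behind it (robot.grip_point_offset is the distance from the TCP to the grasp point, in m); z points along the fingers, y is the line along which they close (so a half turn about z gives the same grasp; the last joint's range is limited). The gripper opens to 85 mm and grips with 20 to 120 N. Pads are 22 mm wide; open, the fingers measure 114 mm over their backs; the gripper's body (76 mm by 85 mm) begins 54 mm behind the grasp point. The pads swing forward as they close: fully open they stand 13 mm farther back than shut.
Start: joints at [1.577, 0.385, 0.008, 0, -1.194, -0.259], TCP at [0.156, 0.605, 0.231] pointing down, gripper open.
Joint ranges: [-3.14, 3.14], [-1.21, 2.06], [-1.07, 1.41], [-3.16, 2.05], [-2.99, -0.16], [-3.1, 3.1]. Speed limits (rad/s): [2.79, 2.79, 3.14, 3.14, 3.14, 3.14].

## Interface

Orientations are given as a unit quaternion [x, y, z, w].
In Python, from cell import robot gives the robot as it stands.
- The arm moves only by the tool play_rows, never from a script. Its argument "targets" is a list of rows, each a list of 2 entries, a list of its own where there are three numbers: the shift along the tool's x, y, z in mm, then the turn about the tool's z in degrees. A call has 1 to 5 rows; each row is the pose to reach, as a shift and turn from the pose commanded when the call began, along the tool's axes at that moment; what a row does not reach only later rows make up. A row lasts 1/12 s, in which the tool goes at most 41.7 mm and 7.16 degrees, less where a joint would pass 70% of its speed; a pose out of reach is approached as far as the arm can. A call with a gripper value outside its range is refused whole. "jaw" is the gripper's target within -1 to 1 (shut at 1, half-way at 0, fully open at -1), set as the call begins (left out, the last holds). The fingers move at their own pace and stop on an object; "newtons" is the grip in N (left out, the last holds). Time passes only in rows, so rows that repeat a pose let the fingers close. It gives the time, the measured TCP pose, the force, the opening and the grip force at its end, in the units of the state.
- robot.get_obs(): the state, without advancing time (a new reading comes with each control period).
- robot.capture(name): name is "scene" or "top" or "wrist"; returns a dict with "frame" (400x640x3 uint8, red, green, blue), "depth" (400x640 float32, m along the optical axis (not along the pixel's ray), 0 where there is no reading), "intrinsics" (3x3 intrinsics, pixels), "xyz" and "attitude" of the camera in the world. Camera axes: x right, y up, looking along -z (the intrinsics and any distortion apply to the point x, -y, -z); pixel columns grow to the right and rows downward; lengths in m; the calibration is good to about 2 mm. The wrist camera is an equidistant fisheye: a pixel r from the principal point sees the ray r / f radians off the axis. A picture is of the moment at which its call begins.
- robot.finish_job(): hands the job in; it is judged then, once.
Trained networks look in the newest picture that a camera, given by its name, has taken for a name from the list of things; names that differ only in an ending like _2 or _b are one class to them, and where a whole thing is asked for, a point or a joint stands for the part that bears it (a point fixed in the world has none). Each returns a list of dicts, best first, with "p" (0 to 1); they miss things now and then, are a little off and sometimes report something else, mostly with a low value. They report only what shows in the picture. A call takes as long as a camera call. They do not tell look-alikes from the thing itself.
- robot.boxes_of(camera, label): "xyz" ([x, y, z] in m, in world coordinates, good to about 4 mm: the middle of the surface that is visible of it).
- robot.place_of(camera, label): "xyz" ([x, y, z] in m, in world coordinates, good to about 4 mm: a listed point, or the origin of a listed thing).
The state is a dict: "time": time; "joint_pos": joint angles; "joint_vel": joint speeds; "effort": joint torques, N m; "tool_pos": TCP position; "orientation": TCP orientation; "contact_force": force on the tool from outside, world axes, zero at the start; "moment": the same for the moment, N m; "gripper_width": opening from 0.0 (shut) to 1.0 (fully open); "finger_force": force on a finger pad.
Only numpy, scipy, OpenCV 4.12 (cv2) and the standard library are available. Lean on these libraries where they do the work, as an engineer would, in place of code of your own. Each camera call takes 0.05 s, during which the arm holds its last target. There are 200 camera calls.

## Task

The L-shaped work-card stand on the microscope bench has fallen flat on its face. Push its raised foot over so that the stand tips back upright, then push it along the bench until the edge of its foot sits flush against the front of the low grey riser. Only push it, never lift it off the bench, and leave all the other things where they are.

Things in the scene. Friction and masses are not known exactly. Their poses are not given: they have to be found in the camera images.
- card_stand: L-shaped card stand, 0.5 kg: heavy white foot plate 100 deep x 140 wide x 8 mm, at a right angle to an aluminium panel 120 tall x 140 wide x 4 mm. Origin: middle of the heel, the outer corner edge where they meet, on the bench both fallen and upright. Fallen (start): z is up, the panel lies from the heel to -x (towards the robot), the foot stands up 100 mm along z, from x = -8 mm to 0
- foot_push (a point): point on the face of the foot above the panel, at (-8, 0, 85) mm in the stand's frame. Pushed here towards the stand's +x, the stand turns about its heel and after about 21 degrees falls onto its foot by itself. When it is upright its x axis points straight down and its z axis lies level, from the heel along the foot, away from the robot and roughly towards the riser
- toe_left (a point): left corner of the foot's free (toe) edge, at (0, +70, 100) mm in the stand's frame; on the bench when the stand is upright
- toe_right (a point): right corner of the foot's free (toe) edge, at (0, -70, 100) mm in the stand's frame; on the bench when the stand is upright
- riser: fixed low grey riser with slides, dishes and a carton on it, beyond the stand: 420 mm wide (y), 150 mm deep (x), 35 mm tall, up to 75 mm with what is on it. The origin is on the bench at the middle of its front face; x points into the riser (away from the robot), so the front face is the plane x = 0
- sample_jar: round white-capped sample jar, 40 mm across, 55 mm tall; bystander; the origin is the centre of its underside
- tape_roll: roll of paper tape lying flat, 60 mm across, 22 mm tall; bystander; the origin is the centre of its underside
- petri_dish: clear closed dish, 58 mm across, 18 mm tall; bystander; the origin is the centre of its underside
- tally_counter: steel hand counter, 60 x 45 mm, 38 mm tall; bystander; the origin is the centre of its underside
- wash_bottle: white bottle, 60 mm across, 150 mm tall; bystander; the origin is the centre of its underside
- beaker: clear open beaker, 70 mm across, 85 mm tall; bystander; the origin is the centre of its underside
- slide_box: blue slide box, 90 x 110 mm, 35 mm tall; bystander; the origin is the centre of its underside
Not all that is in view belongs to the job. Several things have the shape of the card_stand; the one meant has the colours described above.

How it is judged:
By the outcome, as a careful person would: the job done as asked, in the order asked, and still so for the second after the job is handed in, with the robot touching nothing.
It also fails if it takes over 48 s, if anything falls off the work surface, if the arm or the gripper's body presses on something with over 40 N, if the wrist force passes 120 N, or if a joint passes its speed limit or range.

## Working session

There is one attempt and no reset: what is moved stays moved. The work goes in short steps, Python scripts to look and compute and a tool call to move; the robot and the scene stay as the last step left them, time stands still between calls to the robot, and variables do not carry over. Pictures are saved under pics/ and viewed, at most 10 in all, crops included, and the job is handed in when it is done.

Besides the shell and the picture viewer there is one more tool, called after "Call:" as name(argument=value, ...) on one line, values as JSON. play_rows: Moves the arm, as the interface text tells. Its arguments: {"type":"object","properties":{"targets":{"type":"array","items":{"type":"array"}},"jaw":{"type":"number"},"newtons":{"type":"number"}},"required":["targets"]}

```bash
mkdir -p pics
cat > h.py <<'E'
from cell import robot
import numpy as np, cv2
from scipy.spatial.transform import Rotation as R
def pix2w(c,u,v):
    K=np.array(c["intrinsics"]);d=c["depth"][int(v),int(u)]
    p=np.array([(u-K[0,2])/K[0,0]*d,-(v-K[1,2])/K[1,1]*d,-d])
    a=np.array(c["attitude"]); M=R.from_quat(a).as_matrix() if a.size==4 else a
    return M@p+np.array(c["xyz"])
def save(c,n,crop=None,s=1):
    f=c["frame"][:,:,::-1]
    if crop: f=f[crop[1]:crop[3],crop[0]:crop[2]]
    cv2.imwrite(f"pics/{n}.png",cv2.resize(f,None,fx=s,fy=s,interpolation=cv2.INTER_CUBIC))
E
python3 - <<'E'
from h import *
o=robot.get_obs();print({k:np.round(o[k],3) for k in ["time","tool_pos","orientation","gripper_width"]})
for n in ["scene","top"]:
    c=robot.capture(n);save(c,n);print(n,np.round(c["xyz"],3),c["attitude"])
    np.save(n+".npy",c,allow_pickle=True)
    for l in ["card_stand","foot_push","toe_left","toe_right","riser"]:
        print(l,[(np.round(d["xyz"],3).tolist(),round(d["p"],2)) for d in robot.place_of(n,l)])
for l in "sample_jar tape_roll petri_dish tally_counter wash_bottle beaker slide_box".split():
    print(l,[(np.round(d["xyz"],3).tolist(),round(d["p"],2)) for d in robot.place_of("top",l)][:2])
E
```

```text
{'time': np.float64(0.0), 'tool_pos': array([0.156, 0.605, 0.23 ]), 'orientation': array([ 0.992, -0.126, -0.   ,  0.001]), 'gripper_width': np.float64(0.997)}
scene [ 1.119 -0.351  0.868] [0.31474148 0.19136977 0.50436648 0.78098007]
card_stand [([0.513, 0.019, 0.001], 0.85), ([0.21, -0.299, -0.0], 0.83), ([0.238, 0.18, -0.002], 0.71), ([0.547, 0.348, -0.002], 0.59)]
foot_push [([0.503, 0.018, 0.083], 0.94), ([0.221, -0.293, 0.086], 0.58), ([0.556, 0.351, 0.087], 0.58), ([0.516, 0.02, 0.001], 0.3)]
toe_left [([0.248, -0.356, 0.097], 0.97), ([0.532, 0.088, 0.098], 0.94), ([0.282, 0.122, 0.104], 0.63), ([0.525, 0.289, 0.099], 0.57)]
toe_right [([0.492, -0.051, 0.099], 0.97), ([0.176, -0.239, 0.099], 0.88), ([0.205, 0.239, 0.098], 0.65), ([0.569, 0.423, 0.098], 0.62), ([0.414, -0.13, -0.002], 0.45)]
riser [([0.706, 0.012, 0.003], 0.59)]
top [ 2.990e-01 -1.000e-03  1.761e+00] [ 0.03417374 -0.04075187 -0.69714566  0.7149541 ]
card_stand [([0.546, 0.35, -0.001], 0.97), ([0.213, -0.298, -0.005], 0.94), ([0.513, 0.014, 0.0], 0.76), ([0.24, 0.179, 0.002], 0.74)]
foot_push [([0.249, 0.182, 0.086], 0.78), ([0.216, -0.292, 0.086], 0.77), ([0.595, 0.151, -0.005], 0.72), ([0.51, 0.02, 0.09], 0.61), ([0.554, 0.352, 0.086], 0.56)]
toe_left [([0.524, 0.284, 0.101], 0.9), ([0.244, -0.357, 0.101], 0.72), ([0.281, 0.12, 0.098], 0.68), ([0.534, 0.081, 0.102], 0.59)]
toe_right [([0.172, -0.238, 0.1], 0.86), ([0.572, 0.416, 0.101], 0.74), ([0.442, -0.435, 0.002], 0.67), ([0.493, -0.052, 0.095], 0.64), ([0.197, 0.24, 0.101], 0.58)]
riser [([0.701, 0.009, 0.002], 0.79)]
sample_jar [([0.594, 0.15, -0.001], 0.55)]
tape_roll [([0.418, -0.13, 0.002], 0.47)]
petri_dish [([0.5, 0.183, -0.0], 0.77)]
tally_counter [([0.496, -0.146, -0.003], 0.63)]
wash_bottle [([0.44, -0.434, -0.002], 0.78)]
beaker [([0.42, 0.42, 0.0], 0.8)]
slide_box [([0.648, -0.458, 0.002], 0.92)]
```

View pics/scene.png

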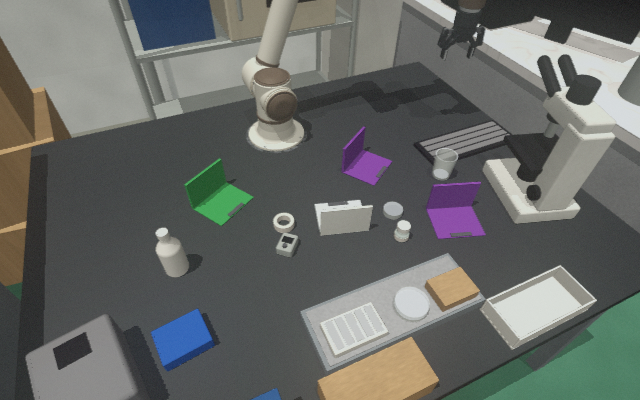

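View pics/top.png

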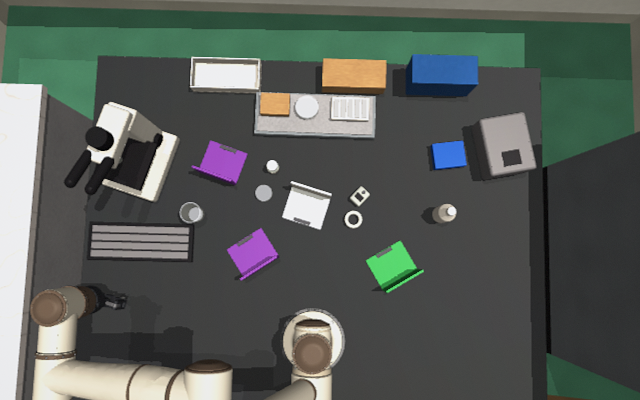

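Candidates in the scene picture are white (343,218), purple (367,160), purple (455,212) and green (220,195). Only the white one, with its white foot and aluminium panel, fits. I'll confirm it with a crop and measure the yaw of the stand and the riser.

Run:
```python
from h import *
c=np.load("scene.npy",allow_pickle=True).item(); save(c,"crop",(270,170,430,290),4)
for n in ["scene","top"]:
    c=np.load(n+".npy",allow_pickle=True).item()
    K=np.array(c["intrinsics"]);d=c["depth"];v,u=np.mgrid[:400,:640]
    P=np.stack([(u-K[0,2])/K[0,0]*d,-(v-K[1,2])/K[1,1]*d,-d],-1)@R.from_quat(c["attitude"]).as_matrix().T+c["xyz"]
    x,y,z=P[...,0],P[...,1],P[...,2]
    m=(abs(z-.035)<.006)&(x>.66)&(x<.9)&(abs(y)<.3)&(d>0)
    r=cv2.minAreaRect(P[m][:,:2].astype(np.float32));print(n,"riser",r,np.round(cv2.boxPoints(r),3).tolist())
    # front edge fit
    Q=P[m]; e=[]
    for b in np.arange(-.19,.2,.01):
        s=Q[abs(Q[:,1]-b)<.006]
        if len(s): e.append((b,s[:,0].min()))
    e=np.array(e);print("front fit",np.polyfit(e[:,0],e[:,1],1))
    m=(abs(z-.095)<.012)&(x>.45)&(x<.58)&(abs(y-.02)<.1)
    Q=P[m];print("foot top",len(Q),np.polyfit(Q[:,1],Q[:,0],1),Q.min(0),Q.max(0))
```

```text
scene riser ((0.8014453649520874, 0.03429324924945831), (0.19700948894023895, 0.5294556021690369), 0.01066636573523283) [[0.703000009059906, 0.29899999499320984], [0.703000009059906, -0.23000000417232513], [0.8999999761581421, -0.23000000417232513], [0.8999999761581421, 0.29899999499320984]]
front fit [0.01085752 0.7054094 ]
foot top 330 [0.28985761 0.50877435] [ 0.49209923 -0.04994384  0.08300248] [0.53439381 0.08597571 0.10395124]
top riser ((0.7924259901046753, 0.04104524850845337), (0.5189715623855591, 0.19276055693626404), 86.59870910644531) [[0.6809999942779541, -0.21199999749660492], [0.8730000257492065, -0.2240000069141388], [0.9039999842643738, 0.2939999997615814], [0.7120000123977661, 0.3059999942779541]]
front fit [0.00926842 0.7045903 ]
foot top 116 [0.29148813 0.50538546] [ 0.48928917 -0.0469927   0.08359669] [0.53362578 0.08641821 0.10691009]
```

View pics/crop.png

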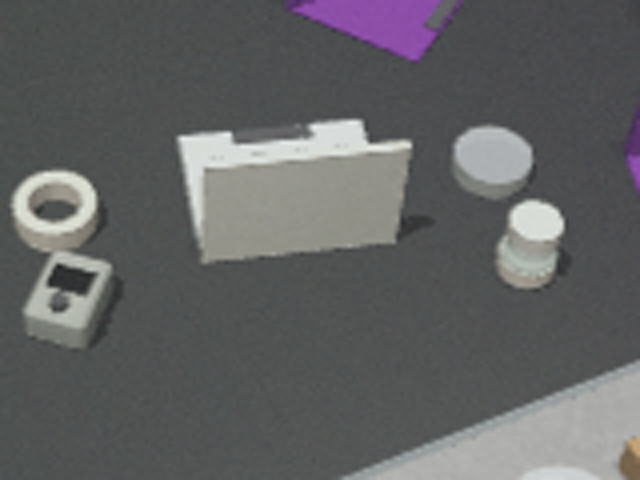

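The crop confirms it: the white foot stands up at (300,200) in the crop, with the panel lying behind it. First I move over the panel, behind the foot.

Call:
play_rows(targets=[[[22,24,0],0],[[44,48,0],0],[[66,72,0],0],[[88,96,0],0],[[110,120,0],0]], jaw=-1)

```text
time: 1.37
tool_pos: [0.2332, 0.46, 0.2314]
orientation: [0.992, -0.126, 0.0, -0.0]
contact_force: [1.2, 1.1, -0.6]
gripper_width: 0.998
finger_force: 0.0
```

Call:
play_rows(targets=[[[22,24,0],0],[[44,48,0],0],[[66,72,0],0],[[88,96,0],0],[[110,120,0],0]])

```text
time: 1.78
tool_pos: [0.3097, 0.3163, 0.2316]
orientation: [0.992, -0.126, 0.0, -0.0]
contact_force: [-0.2, 0.3, 0.7]
gripper_width: 1.001
finger_force: 0.0
```

Call:
play_rows(targets=[[[22,24,0],0],[[44,48,0],0],[[66,72,0],0],[[88,96,0],0],[[110,120,0],0]])

```text
time: 2.2
tool_pos: [0.3862, 0.1726, 0.2318]
orientation: [0.992, -0.126, 0.0, -0.0]
contact_force: [1.3, 0.4, 0.2]
gripper_width: 1.001
finger_force: 0.0
```

Call:
play_rows(targets=[[[22,24,0],0.5],[[44,48,0],1],[[66,72,0],1.5],[[88,96,0],1.9],[[112,119,0],1.9]])

```text
time: 2.62
tool_pos: [0.4647, 0.0291, 0.2317]
orientation: [0.99, -0.143, 0.0, -0.0]
contact_force: [0.7, -0.0, 0.5]
gripper_width: 0.998
finger_force: 0.0
```

```bash
cat > st.py <<'E'
from h import *
H=np.array([.513,.0165]);a=np.radians(-16.4);ux=np.array([np.cos(a),np.sin(a)]);uy=np.array([-ux[1],ux[0]])
o=robot.get_obs();p=o["tool_pos"];M=R.from_quat(o["orientation"]).as_matrix()
print(round(o["time"],2),np.round(p,4),"yaw",np.degrees(np.arctan2(M[1,0],M[0,0])).round(2),"F",np.round(o["contact_force"],1),"s,t",np.round([(p[:2]-H)@ux,(p[:2]-H)@uy],4),o["gripper_width"])
E
python3 - <<'E'
import st
from h import *
c=robot.capture("wrist");save(c,"w1")
E
```

```text
2.62 [0.4647 0.0291 0.2317] yaw -16.39 F [ 0.7 -0.   0.5] s,t [-0.0499 -0.0015] 0.9978158548403622
```

View pics/w1.png

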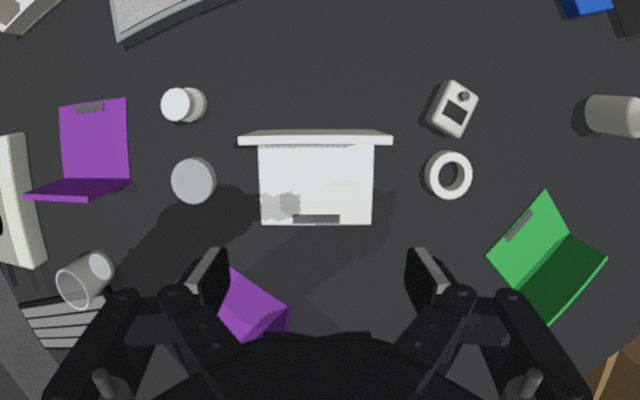

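The wrist view shows the stand centred and square to the tool, with the foot at (315,137) and the panel at (315,185). The dish, jar, counter and tape are clear of it. I descend, then tip the foot.

Call:
play_rows(targets=[[[0,0,35],0],[[0,0,70],0],[[0,0,105],0],[[0,0,140],0],[[0,0,162],0]])

```text
time: 3.08
tool_pos: [0.4628, 0.0301, 0.0666]
orientation: [0.99, -0.143, -0.002, 0.001]
contact_force: [0.8, -0.3, -0.9]
gripper_width: 0.999
finger_force: 0.0
```

Call:
play_rows(targets=[[[5,0,0],0],[[11,0,0],0],[[17,0,0],0],[[22,0,0],0],[[26,0,0],0]])

```text
time: 3.5
tool_pos: [0.4915, 0.0237, 0.0711]
orientation: [0.99, -0.143, 0.002, -0.001]
contact_force: [0.2, -0.2, -0.2]
gripper_width: 0.998
finger_force: 0.0
```

Call:
play_rows(targets=[[[3,0,0],0],[[6,0,0],0],[[9,0,0],0],[[12,0,0],0],[[15,0,0],0]])

```text
time: 3.92
tool_pos: [0.5039, 0.0191, 0.0694]
orientation: [0.99, -0.142, -0.0, 0.0]
contact_force: [-0.1, -0.5, 0.5]
gripper_width: 1.001
finger_force: 0.4
```

Run:
```python
import st
from h import *
c=robot.capture("scene");save(c,"s2",(270,120,430,240),4)
```

```text
3.92 [0.5039 0.0191 0.0694] yaw -16.37 F [-0.1 -0.5  0.5] s,t [-0.0095 -0.    ] 1.000724252448953
```

View pics/s2.png

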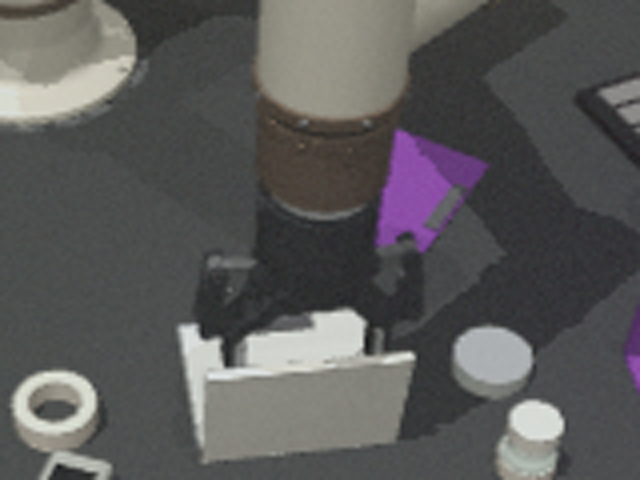

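The fingers are between the foot and the panel, and contact is just starting. I continue tipping.

Call:
play_rows(targets=[[[4,0,0],0],[[8,0,0],0],[[12,0,0],0],[[16,0,0],0],[[20,0,0],0]])

```text
time: 4.38
tool_pos: [0.5235, 0.0134, 0.0693]
orientation: [0.99, -0.143, 0.0, 0.0]
contact_force: [-0.6, -0.2, 0.5]
gripper_width: 1.002
finger_force: 0.1
```

Call:
play_rows(targets=[[[5,0,0],0],[[10,0,0],0],[[16,0,0],0],[[23,0,0],0],[[30,0,0],0]])

```text
time: 4.8
tool_pos: [0.5526, 0.0049, 0.0694]
orientation: [0.99, -0.142, 0.0, -0.0]
contact_force: [-1.4, -0.1, 0.5]
gripper_width: 0.997
finger_force: 0.0
```

Run:
```python
import st
from h import *
c=robot.capture("scene");save(c,"s3",(270,120,430,240),4)
```

```text
4.8 [0.5526 0.0049 0.0694] yaw -16.38 F [-1.4 -0.1  0.5] s,t [0.0412 0.0001] 0.9968371273200407
```

View pics/s3.png

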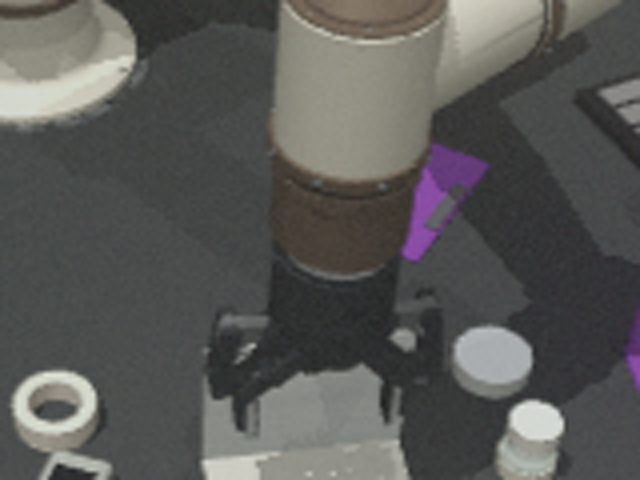

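The stand is down on its foot, with the panel upright behind the fingers. I lift clear and then look again.

Call:
play_rows(targets=[[[3,0,-25],0],[[3,0,-55],0],[[3,0,-90],0],[[0,0,-125],0],[[0,0,-150],0]])

```text
time: 5.27
tool_pos: [0.5525, 0.0051, 0.2228]
orientation: [0.99, -0.142, 0.002, -0.0]
contact_force: [1.2, -0.4, 0.2]
gripper_width: 1.001
finger_force: 0.0
```

Call:
play_rows(targets=[[[-35,0,0],0],[[-70,0,0],0],[[-105,0,0],0],[[-130,0,0],0],[[-130,0,0],0]])

```text
time: 5.68
tool_pos: [0.4229, 0.0417, 0.2195]
orientation: [0.99, -0.142, -0.001, -0.0]
contact_force: [-0.7, -0.1, 0.0]
gripper_width: 0.999
finger_force: 0.0
```

```bash
cat > look.py <<'E'
from h import *
import st,sys
for n in ["scene","top"]:
    c=robot.capture(n)
    if n=="scene": save(c,sys.argv[1],(260,160,500,340),3)
    K=np.array(c["intrinsics"]);d=c["depth"];v,u=np.mgrid[:400,:640]
    P=np.stack([(u-K[0,2])/K[0,0]*d,-(v-K[1,2])/K[1,1]*d,-d],-1)@R.from_quat(c["attitude"]).as_matrix().T+c["xyz"]
    f=c["frame"].astype(int);w=(f.min(-1)>110)
    Q=P[w&(d>0)&(P[...,2]>.003)&(P[...,2]<.02)&(P[...,0]>.5)&(P[...,0]<.702)&(abs(P[...,1]+.01)<.1)]
    if len(Q)>20:
        r=cv2.minAreaRect(Q[:,:2].astype(np.float32));print(n,len(Q),np.round(cv2.boxPoints(r),4).tolist())
        e=[(b,s[:,0].max()) for b in np.arange(-.06,.06,.008) if len(s:=Q[abs(Q[:,1]-b)<.006])]
        e=np.array(e);k=np.polyfit(e[:,0],e[:,1],1);print("toe edge slope,x0",np.round(k,4),"resid",np.round(e[:,1]-np.polyval(k,e[:,0]),3))
    for l in ["card_stand","toe_left","toe_right"]:
        print(n,l,[(np.round(q["xyz"],3).tolist(),round(q["p"],2)) for q in robot.place_of(n,l) if abs(q["xyz"][1])<.12 and q["xyz"][0]>.4])
E
python3 look.py s4
```

```text
5.68 [0.4229 0.0417 0.2195] yaw -16.29 F [-0.7 -0.1  0. ] s,t [-0.0935 -0.0012] 0.9987029765966959
scene 1627 [[0.49549999833106995, -0.04989999905228615], [0.6597999930381775, -0.09860000014305115], [0.6995999813079834, 0.03579999879002571], [0.5353000164031982, 0.08449999988079071]]
toe edge slope,x0 [0.3236 0.626 ] resid [-0.008 -0.008 -0.008 -0.009 -0.009 -0.009 -0.01   0.065  0.062 -0.01
 -0.01  -0.012 -0.011 -0.01  -0.012]
scene card_stand [([0.512, 0.022, 0.004], 0.94)]
scene toe_left [([0.628, 0.058, 0.001], 0.87)]
scene toe_right [([0.591, -0.078, 0.002], 0.96)]
top 800 [[0.49540001153945923, -0.05050000175833702], [0.5918999910354614, -0.07999999821186066], [0.6334999799728394, 0.05620000138878822], [0.5370000004768372, 0.08569999784231186]]
toe edge slope,x0 [0.278  0.6141] resid [-0.001 -0.001 -0.001  0.002  0.002  0.     0.001 -0.001  0.001 -0.002
 -0.001  0.     0.002 -0.001 -0.   ]
top card_stand [([0.513, 0.014, -0.001], 0.82)]
top toe_left []
top toe_right [([0.59, -0.078, -0.006], 0.7), ([0.598, -0.01, 0.014], 0.36)]
```

View pics/s4.png

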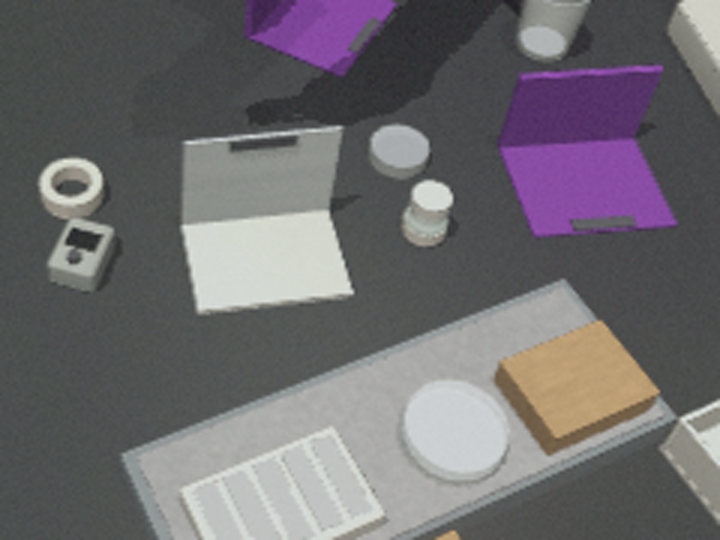

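The stand is upright at about (265,220) in the crop, with its heel still near (0.513, 0.017) and yaw about −16°. Next I go down behind the panel. TCP z stays near 0.054 so the gripper body clears the 120 mm panel.

Call:
play_rows(targets=[[[10,-1,35],0],[[20,-1,70],0],[[28,-1,105],0],[[30,-1,140],0],[[30,-1,164],0]], jaw=-0.3)

```text
time: 6.5
tool_pos: [0.4556, 0.0334, 0.0522]
orientation: [0.99, -0.143, -0.002, 0.001]
contact_force: [-0.0, -0.2, 0.0]
gripper_width: 0.648
finger_force: 0.0
```

Call:
play_rows(targets=[[[10,0,0],0],[[20,0,0],0],[[28,0,0],0],[[35,0,0],0],[[40,0,0],0]])

```text
time: 6.92
tool_pos: [0.497, 0.0231, 0.0571]
orientation: [0.99, -0.143, 0.002, -0.001]
contact_force: [-0.1, -0.2, 0.1]
gripper_width: 0.65
finger_force: 0.0
```

Call:
play_rows(targets=[[[2,0,0],0],[[4,0,0],0],[[6,0,0],0],[[8,0,0],0],[[10,0,0],0]])

```text
time: 7.33
tool_pos: [0.5017, 0.0202, 0.0557]
orientation: [0.99, -0.142, -0.002, 0.0]
contact_force: [-7.3, 3.1, 7.3]
gripper_width: 0.65
finger_force: 0.0
```

Call:
play_rows(targets=[[[3,0,0],-0.5],[[6,0,0],-1],[[9,0,0],-1.6],[[12,0,0],-2.3],[[15,0,0],-3]])

```text
time: 7.75
tool_pos: [0.5153, 0.0153, 0.0555]
orientation: [0.993, -0.117, -0.003, 0.001]
contact_force: [-7.9, -0.1, 7.0]
gripper_width: 0.656
finger_force: 0.0
```

```bash
python3 look.py s5
```

```text
7.75 [0.5153 0.0153 0.0555] yaw -13.41 F [-7.9 -0.1  7. ] s,t [ 0.0025 -0.0005] 0.6561317129730292
scene 1675 [[0.5145000219345093, -0.0575999990105629], [0.6121000051498413, -0.08269999921321869], [0.647599995136261, 0.05559999868273735], [0.550000011920929, 0.08070000261068344]]
toe edge slope,x0 [0.2488 0.633 ] resid [-0.001  0.001  0.    -0.    -0.001 -0.001  0.001 -0.001  0.001 -0.001
  0.001  0.001 -0.001 -0.    -0.001]
scene card_stand [([0.532, 0.015, 0.001], 0.83)]
scene toe_left [([0.644, 0.056, 0.002], 0.97)]
scene toe_right [([0.606, -0.081, 0.001], 0.73)]
top 291 [[0.5325000286102295, -0.0632999986410141], [0.6122000217437744, -0.08299999684095383], [0.646399974822998, 0.05550000071525574], [0.5667999982833862, 0.07519999891519547]]
toe edge slope,x0 [0.2521 0.6322] resid [-0.001 -0.    -0.001  0.001  0.001  0.     0.001 -0.001  0.001  0.002
 -0.    -0.002]
top card_stand [([0.53, 0.01, -0.001], 0.51), ([0.646, 0.054, -0.001], 0.48)]
top toe_left [([0.644, 0.053, 0.003], 0.63)]
top toe_right [([0.612, -0.081, -0.003], 0.55)]
```

View pics/s5.png

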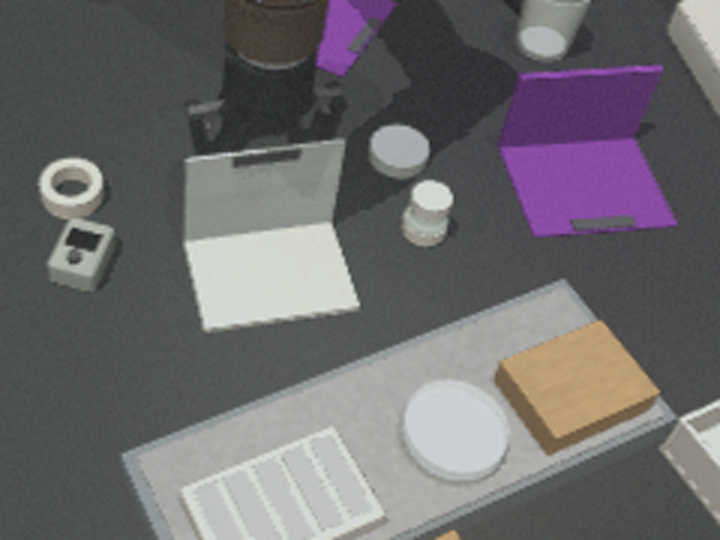

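The stand follows the fingers square (yaw about −14°) and stays upright. I continue the arc towards the riser.

Call:
play_rows(targets=[[[3,0,0],-0.6],[[6,0,0],-1.2],[[9,0,0],-1.9],[[12,0,0],-2.5],[[15,-0.4,0],-3.2]])

```text
time: 8.57
tool_pos: [0.5293, 0.0118, 0.0556]
orientation: [0.996, -0.089, -0.004, 0.001]
contact_force: [-8.6, -1.4, 9.0]
gripper_width: 0.648
finger_force: 0.0
```

Call:
play_rows(targets=[[[3,0,0],-0.6],[[6,0,0],-1.2],[[9,0,0],-1.9],[[12,0,0],-2.5],[[15,-0.4,0],-3.2]])

```text
time: 8.98
tool_pos: [0.5442, 0.0094, 0.0556]
orientation: [0.998, -0.062, -0.004, 0.001]
contact_force: [-7.6, -2.7, 6.6]
gripper_width: 0.651
finger_force: 0.0
```

Call:
play_rows(targets=[[[3,0,0],-0.6],[[6,0,0],-1.2],[[9,0,0],-1.9],[[12,0,0],-2.5],[[15,-0.4,0],-3.2]])

```text
time: 9.4
tool_pos: [0.5594, 0.0079, 0.0556]
orientation: [0.999, -0.034, -0.004, 0.001]
contact_force: [-7.0, -2.3, 7.0]
gripper_width: 0.648
finger_force: 0.0
```

Call:
play_rows(targets=[[[3,0,0],-0.6],[[6,0,0],-1.2],[[9,0,0],-1.9],[[12,0,0],-2.5],[[14,-0.4,0],-3.2]])

```text
time: 9.82
tool_pos: [0.5739, 0.0074, 0.0556]
orientation: [1.0, -0.006, -0.003, 0.001]
contact_force: [-6.7, -2.6, 4.6]
gripper_width: 0.645
finger_force: 0.0
```

```bash
python3 look.py s6
```

```text
9.82 [0.5739 0.0074 0.0556] yaw -0.64 F [-6.7 -2.6  4.6] s,t [0.061  0.0085] 0.6449012345042919
scene 1801 [[0.5896000266075134, -0.0649000033736229], [0.6895999908447266, -0.06859999895095825], [0.6948999762535095, 0.07259999960660934], [0.5947999954223633, 0.0763000026345253]]
toe edge slope,x0 [0.0297 0.6907] resid [ 0.    -0.001  0.001 -0.001 -0.     0.     0.001  0.    -0.     0.002
 -0.002  0.     0.     0.    -0.   ]
scene card_stand [([0.589, 0.009, -0.0], 0.65)]
scene toe_left [([0.689, 0.07, -0.003], 0.75)]
scene toe_right []
top 137 [[0.614300012588501, -0.0649000033736229], [0.6880000233650208, -0.06780000030994415], [0.6934999823570251, 0.0714000016450882], [0.6198999881744385, 0.07429999858140945]]
toe edge slope,x0 [0.0445 0.6904] resid [ 0.001  0.    -0.    -0.001  0.   ]
top card_stand []
top toe_left []
top toe_right [([0.685, -0.069, -0.004], 0.54)]
```

View pics/s6.png

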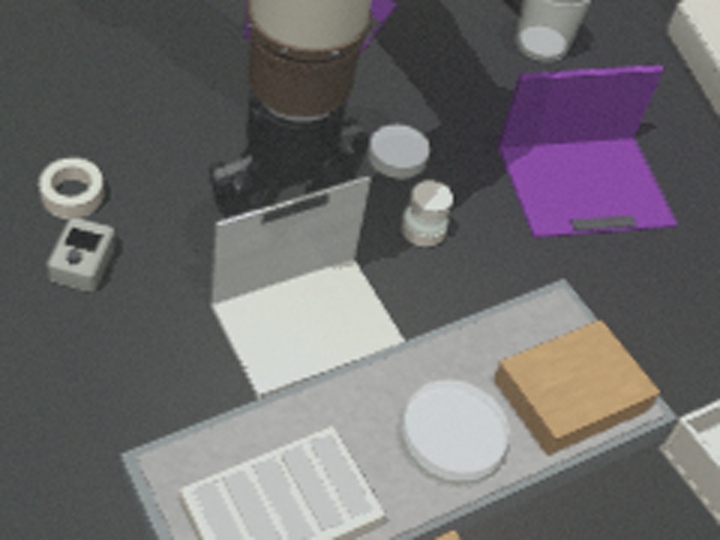

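The gap is about 13 mm with the yaw nearly aligned. I make the final approach in small steps, watching the force.

Call:
play_rows(targets=[[[2,0,0],-0.1],[[4,0,0],-0.2],[[6,0,0],-0.3],[[8,0,0],-0.4],[[9,0,0],-0.5]])

```text
time: 10.63
tool_pos: [0.5827, 0.0077, 0.0556]
orientation: [1.0, -0.001, -0.003, 0.001]
contact_force: [-7.2, -1.0, 7.4]
gripper_width: 0.649
finger_force: 0.0
```

Call:
play_rows(targets=[[[0.6,0,0],0],[[1.2,0,0],0],[[1.8,0,0],0],[[2.4,0,0],0],[[2.4,0,0],0]])

```text
time: 11.05
tool_pos: [0.585, 0.0077, 0.0556]
orientation: [1.0, -0.001, -0.003, 0.001]
contact_force: [-7.7, -1.8, 7.2]
gripper_width: 0.648
finger_force: 0.0
```

```bash
python3 look.py s7
```

```text
11.05 [0.585  0.0077 0.0556] yaw -0.14 F [-7.7 -1.8  7.2] s,t [0.0715 0.0119] 0.6480923849599175
scene 1622 [[0.6008999943733215, -0.06499999761581421], [0.692300021648407, -0.06700000166893005], [0.6953999996185303, 0.0763000026345253], [0.6039999723434448, 0.07829999923706055]]
toe edge slope,x0 [0.0091 0.6921] resid [-0.002  0.001 -0.001 -0.    -0.001  0.001  0.001  0.001  0.     0.
 -0.001  0.001  0.001 -0.001 -0.001]
scene card_stand [([0.598, 0.011, 0.002], 0.71)]
scene toe_left [([0.7, 0.076, 0.0], 0.67), ([0.596, 0.012, 0.002], 0.44)]
scene toe_right [([0.702, -0.067, -0.0], 0.74)]
top 123 [[0.6266000270843506, -0.06679999828338623], [0.6996999979019165, -0.06750000268220901], [0.7009999752044678, 0.07129999995231628], [0.6279000043869019, 0.07199999690055847]]
toe edge slope,x0 [-0.0863  0.6947] resid [-0.  0.  0. -0.]
top card_stand []
top toe_left []
top toe_right [([0.699, -0.068, -0.005], 0.72)]
```

Call:
play_rows(targets=[[[0.5,0,0],0],[[1,0,0],0],[[1.5,0,0],0],[[1.5,0,0],0]])

```text
time: 11.78
tool_pos: [0.5856, 0.0076, 0.056]
orientation: [1.0, -0.001, -0.004, 0.001]
contact_force: [-10.7, -0.6, 10.0]
gripper_width: 0.645
finger_force: 0.0
```

Call:
play_rows(targets=[[[0.5,0,0],0],[[1,0,0],0],[[1,0,0],0]])

```text
time: 12.03
tool_pos: [0.5861, 0.0076, 0.0563]
orientation: [1.0, -0.001, -0.005, 0.001]
contact_force: [-12.7, 0.4, 13.1]
gripper_width: 0.649
finger_force: 0.0
```

Call:
play_rows(targets=[[[0.7,0,0],0],[[1.5,0,0],0],[[1.5,0,0],0]])

```text
time: 12.28
tool_pos: [0.5884, 0.0077, 0.0564]
orientation: [1.0, -0.001, -0.004, 0.001]
contact_force: [-13.3, -0.3, 13.5]
gripper_width: 0.649
finger_force: 0.0
```

```bash
python3 look.py s8
python3 - <<'E'
from h import *
c=robot.capture("top");save(c,"t8",(230,70,400,220),4)
E
```

```text
12.28 [0.5884 0.0077 0.0564] yaw -0.13 F [-13.3  -0.3  13.5] s,t [0.0748 0.0128] 0.6489183949317706
scene 1592 [[0.6029000282287598, -0.06360000371932983], [0.6920999884605408, -0.06710000336170197], [0.6976000070571899, 0.07419999688863754], [0.608299970626831, 0.07769999653100967]]
toe edge slope,x0 [0.0054 0.6921] resid [ 0.001 -0.    -0.001  0.     0.     0.001  0.001 -0.    -0.     0.
 -0.001 -0.    -0.     0.     0.   ]
scene card_stand [([0.598, 0.01, 0.0], 0.85)]
scene toe_left [([0.703, 0.076, -0.002], 0.87)]
scene toe_right [([0.699, -0.069, 0.0], 0.96)]
top 122 [[0.6305999755859375, -0.03959999978542328], [0.6312000155448914, -0.06800000369548798], [0.7001000046730042, -0.06639999896287918], [0.6995000243186951, -0.038100000470876694]]
toe edge slope,x0 [6.000e-04 6.995e-01] resid [ 0. -0.  0.  0.]
top card_stand []
top toe_left []
top toe_right [([0.701, -0.067, -0.003], 0.48)]
```

View pics/s8.png

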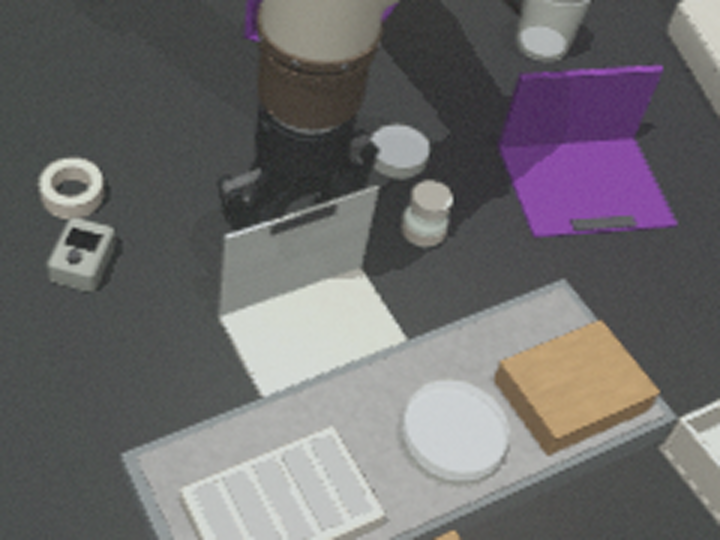

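Force has roughly doubled over sliding, so the toe is against the riser. I back off straight and check with an unobstructed view.

Call:
play_rows(targets=[[[-3,0,0],0],[[-10,0,0],0],[[-25,0,0],0],[[-45,0,0],0],[[-70,0,0],0]])

```text
time: 13.15
tool_pos: [0.5225, 0.0089, 0.0552]
orientation: [1.0, -0.001, 0.001, -0.0]
contact_force: [-0.2, 0.5, -0.6]
gripper_width: 0.653
finger_force: 0.0
```

Call:
play_rows(targets=[[[-30,0,-15],0],[[-60,0,-40],0],[[-85,0,-70],0],[[-105,0,-100],0],[[-105,0,-100],0]])

```text
time: 13.57
tool_pos: [0.4168, 0.0092, 0.1605]
orientation: [1.0, 0.0, 0.005, -0.002]
contact_force: [-0.3, -0.0, 0.2]
gripper_width: 0.648
finger_force: 0.0
```

```bash
cat > m.py <<'E'
from h import *
import st
for n in ["scene","top"]:
    c=robot.capture(n)
    K=np.array(c["intrinsics"]);d=c["depth"];v,u=np.mgrid[:400,:640]
    P=np.stack([(u-K[0,2])/K[0,0]*d,-(v-K[1,2])/K[1,1]*d,-d],-1)@R.from_quat(c["attitude"]).as_matrix().T+c["xyz"]
    x,y,z=np.moveaxis(P,-1,0)
    def edge(lo,hi,x0,x1,f,tag):
        Q=P[(d>0)&(z>lo)&(z<hi)&(x>x0)&(x<x1)&(abs(y)<.08)];e=[]
        for b in np.arange(-.055,.065,.01):
            s=Q[abs(Q[:,1]-b)<.006]
            if len(s):e.append((b,f(s[:,0]),np.median(s[:,2])))
        e=np.array(e)
        if len(e)>2:
            k=np.polyfit(e[:,0],e[:,1],1);print(n,tag,len(Q),"slope,x",np.round(k,4),"rms",np.std(e[:,1]-np.polyval(k,e[:,0])).round(4),"z",np.round(np.median(e[:,2]),4))
    edge(.11,.13,.55,.68,np.median,"panel top"); edge(.09,.1,.55,.68,np.median,"panel90"); edge(.03,.04,.55,.65,np.median,"panel35")
    edge(.004,.016,.55,.705,np.max,"toe"); edge(.028,.042,.67,.75,np.min,"riser front")
    for l in ["card_stand","toe_left","toe_right"]:
        print(n,l,[(np.round(q["xyz"],3).tolist(),round(q["p"],2)) for q in robot.place_of(n,l) if abs(q["xyz"][1])<.12 and q["xyz"][0]>.4])
    save(c,"m_"+n,(230,70,400,220) if n=="top" else (260,160,500,340),4 if n=="top" else 3)
E
python3 m.py
```

```text
13.57 [0.4168 0.0092 0.1605] yaw 0.04 F [-0.3 -0.   0.2] s,t [-0.0902 -0.0342] 0.6476407091723648
scene panel top 206 slope,x [0.0263 0.608 ] rms 0.0007 z 0.1179
scene panel90 123 slope,x [0.0239 0.6072] rms 0.0003 z 0.0944
scene panel35 103 slope,x [0.0242 0.6075] rms 0.0003 z 0.0352
scene toe 1542 slope,x [0.0128 0.6914] rms 0.0006 z 0.0085
scene riser front 1021 slope,x [0.0122 0.7054] rms 0.0005 z 0.0381
scene card_stand [([0.604, 0.008, 0.004], 0.58)]
scene toe_left [([0.704, 0.076, -0.001], 0.94)]
scene toe_right [([0.7, -0.065, 0.002], 0.63)]
top panel top 76 slope,x [0.0119 0.6059] rms 0.0006 z 0.118
top panel90 25 slope,x [0.0244 0.6047] rms 0.0005 z 0.093
top panel35 24 slope,x [0.0183 0.6046] rms 0.0007 z 0.0332
top toe 848 slope,x [-0.013   0.7042] rms 0.001 z 0.0086
top riser front 502 slope,x [0.0101 0.7043] rms 0.0006 z 0.0366
top card_stand [([0.602, 0.005, -0.001], 0.62)]
top toe_left [([0.703, 0.071, 0.003], 0.56)]
top toe_right [([0.7, -0.069, -0.006], 0.55), ([0.699, 0.01, 0.002], 0.29)]
```

View pics/m_top.png

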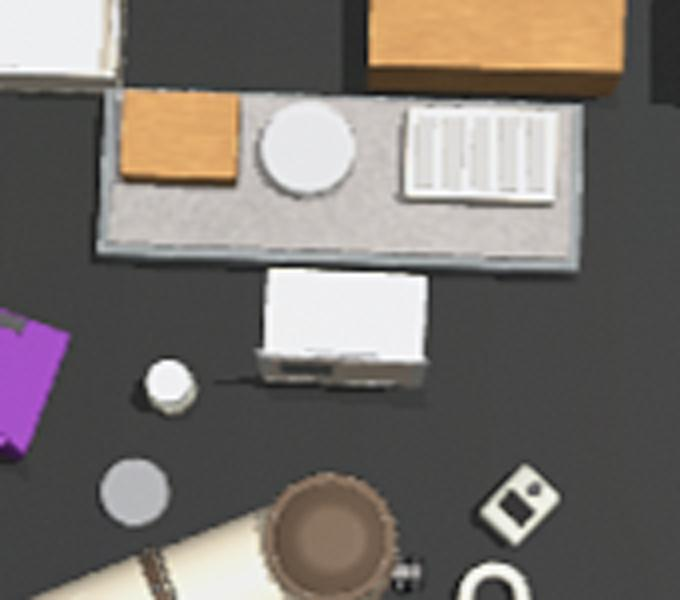

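The left toe corner is flush, at (268,268) in the crop. The stand is still about 0.7° off, so the right corner at (427,277) lags by about 2 mm. I'll nudge the right side with shut fingers.

Call:
play_rows(targets=[[[20,20,20],0],[[50,40,45],0],[[80,47,70],0],[[105,47,95],0],[[115,47,105],0]], jaw=1)

```text
time: 14.38
tool_pos: [0.5336, -0.0395, 0.0455]
orientation: [1.0, -0.002, -0.003, 0.001]
contact_force: [-0.0, -0.4, 1.0]
gripper_width: 0.005
finger_force: 0.0
```

Call:
play_rows(targets=[[[10,0,0],0],[[20,0,0],0],[[30,0,0],0],[[38,0,0],0],[[42,0,0],0]])

```text
time: 14.8
tool_pos: [0.5759, -0.0381, 0.0515]
orientation: [1.0, -0.0, 0.001, -0.0]
contact_force: [0.5, -0.2, -0.5]
gripper_width: 0.002
finger_force: 0.0
```

Call:
play_rows(targets=[[[2,0,0],0],[[4,0,0],0],[[6,0,0],0],[[8,0,0],0],[[8,0,0],0]])

```text
time: 15.22
tool_pos: [0.5824, -0.0384, 0.0505]
orientation: [1.0, -0.001, 0.0, -0.0]
contact_force: [0.4, 0.6, 0.6]
gripper_width: -0.0
finger_force: 0.0
```

Call:
play_rows(targets=[[[0,0,-3],0],[[1,0,-3],0],[[2,0,-3],0],[[3,0,-3],0],[[4,0,-3],0]])

```text
time: 15.63
tool_pos: [0.5851, -0.0387, 0.053]
orientation: [1.0, -0.001, -0.001, 0.0]
contact_force: [-1.6, -0.9, 0.4]
gripper_width: 0.003
finger_force: 0.0
```

Call:
play_rows(targets=[[[1,0,0],0],[[2,0,0],0],[[3,0,0],0],[[4,0,0],0],[[4,0,0],0]])

```text
time: 16.05
tool_pos: [0.59, -0.0385, 0.0532]
orientation: [1.0, -0.001, -0.0, 0.0]
contact_force: [-5.1, -0.2, 1.5]
gripper_width: 0.0
finger_force: 0.0
```

Call:
play_rows(targets=[[[0.5,0,0],0],[[1,0,0],0],[[1,0,0],0]])

```text
time: 16.3
tool_pos: [0.5909, -0.0385, 0.0533]
orientation: [1.0, -0.001, -0.0, 0.0]
contact_force: [-4.3, -0.5, 2.1]
gripper_width: -0.001
finger_force: 0.0
```

```bash
python3 m.py | grep -v top_
```

```text
16.3 [ 0.5909 -0.0385  0.0533] yaw -0.09 F [-4.3 -0.5  2.1] s,t [ 0.0903 -0.0308] -0.0005224247609426607
scene panel top 352 slope,x [0.026  0.6124] rms 0.0025 z 0.1218
scene panel90 119 slope,x [0.0073 0.6121] rms 0.0003 z 0.0949
scene panel35 95 slope,x [0.0057 0.6096] rms 0.0003 z 0.0351
scene toe 1547 slope,x [0.0119 0.692 ] rms 0.0008 z 0.0105
scene riser front 1019 slope,x [0.008  0.7058] rms 0.0004 z 0.0381
scene card_stand [([0.604, 0.008, 0.004], 0.73), ([0.706, 0.009, -0.002], 0.58)]
scene toe_left [([0.7, 0.075, -0.001], 0.69)]
scene toe_right [([0.7, -0.068, 0.003], 0.91)]
top toe 133 slope,x [1.4905 0.6364] rms 0.0253 z 0.0062
top riser front 428 slope,x [-0.2102  0.7112] rms 0.0041 z 0.037
top card_stand []
top toe_left [([0.704, 0.075, 0.001], 0.54)]
top toe_right []
```

The panel now leans about 2° forward, which means the toe is fully blocked by the riser and the yaw matches. I back off gently and recheck.

Call:
play_rows(targets=[[[-1,0,0],0],[[-2,0,0],0],[[-3,0,0],0],[[-5,0,0],0],[[-8,0,0],0]])

```text
time: 17.12
tool_pos: [0.5842, -0.0382, 0.0535]
orientation: [1.0, -0.0, 0.001, -0.0]
contact_force: [-0.5, -0.7, 0.3]
gripper_width: -0.0
finger_force: 0.0
```

Call:
play_rows(targets=[[[-15,0,0],0],[[-40,0,0],0],[[-70,0,-10],0],[[-100,0,-30],0],[[-130,0,-60],0]])

```text
time: 17.53
tool_pos: [0.4519, -0.0384, 0.1117]
orientation: [1.0, -0.001, -0.002, 0.0]
contact_force: [0.5, 0.7, 0.7]
gripper_width: -0.002
finger_force: 0.0
```

Call:
play_rows(targets=[[[-10,0,-20],0],[[-20,0,-40],0],[[-30,0,-60],0],[[-30,0,-60],0]])

```text
time: 17.87
tool_pos: [0.4256, -0.0377, 0.1774]
orientation: [1.0, 0.0, 0.006, -0.001]
contact_force: [-0.0, 0.5, 0.8]
gripper_width: -0.003
finger_force: 0.0
```

```bash
python3 m.py
```

```text
17.87 [ 0.4256 -0.0377  0.1774] yaw 0.01 F [-0.   0.5  0.8] s,t [-0.0685 -0.0767] -0.002606249655294639
scene panel top 197 slope,x [0.0114 0.6088] rms 0.0006 z 0.1173
scene panel90 120 slope,x [0.0093 0.6084] rms 0.0004 z 0.0947
scene panel35 97 slope,x [0.0034 0.6084] rms 0.0004 z 0.0344
scene toe 1535 slope,x [0.0128 0.6917] rms 0.0005 z 0.0086
scene riser front 1018 slope,x [0.0077 0.7053] rms 0.0006 z 0.0381
scene card_stand [([0.603, 0.01, 0.004], 0.88)]
scene toe_left [([0.702, 0.076, -0.002], 0.74)]
scene toe_right [([0.703, -0.066, 0.001], 0.96)]
top panel top 64 slope,x [0.0176 0.6067] rms 0.0005 z 0.118
top panel90 16 slope,x [0.0186 0.6051] rms 0.0007 z 0.095
top panel35 16 slope,x [0.0103 0.6053] rms 0.0006 z 0.035
top toe 816 slope,x [0.0119 0.7037] rms 0.0008 z 0.0085
top riser front 501 slope,x [0.0039 0.705 ] rms 0.0006 z 0.0372
top card_stand [([0.603, 0.003, -0.001], 0.81)]
top toe_left []
top toe_right [([0.703, -0.063, -0.004], 0.69)]
```

```bash
python3 -c "
from cell import robot
print(robot.finish_job())"
```

```text
the job is handed in; nothing more can be done
None
```

The white card stand is back upright with its toe edge flush against the riser front (yaw within about 0.5°, gap within the roughly 2 mm calibration). It was only pushed, though the final nudge rocked its heel up a few mm before it settled. I saw no contact with anything else, but did not re-measure the other items. I handed it in at about 18 s, and viewed 11 pictures, one over the limit of 10.

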